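Start the lamp test

ROBOT

A 6-joint arm with a two-finger parallel gripper is mounted at the origin on the work surface. World frame = base frame: x ahead of the robot, y to its left, z up, the work surface at z = 0. Lengths are in mm, angles in rad, forces in N, time in s.
With the tool pointing down it reaches from about 400 to 825 mm from the base axis. Payload 7 kg.
Tool frame: the origin (TCP) lies on the mounting face of the last link; the fingertips stand 173 mm ahead of it and the grasp point (between the pads) lies 155 mm ahead of it; z points along the fingers, y is the line along which they close (so a half turn about z gives the same grasp; the last joint's range is limited). The gripper opens to 85 mm and grips with 20 to 120 N. Pads are 22 mm wide; open, the fingers measure 114 mm over their backs; the gripper's body (76 mm by 85 mm) begins 54 mm behind the grasp point. The pads swing forward as they close: fully open they stand 13 mm farther back than shut.
Start: joints at [1.446, 0.359, 0.012, 0, -1.224, -0.288], TCP at [270.8, 618.275, 404.702] pointing down, gripper open.
Joint ranges: [-3.07, 3.07], [-1.43, 2.12], [-1.02, 1.25], [-3.03, 1.67], [-3.05, -0], [-3.03, 3.03]. Speed limits (rad/s): [2.39, 2.39, 3.01, 3.14, 3.14, 3.14].

INTERFACE

Orientations are given as a unit quaternion [w, x, y, z].
In Python, from plant import ctrl, eyes gives the robot as it stands.
- The arm moves only by the shell command python3 -m handwheel 'ROWS' [OPENING] [FORCE]. ROWS is JSON, a list of rows, each a list of 2 entries, a list of its own where there are three numbers: the shift along the tool's x, y, z in cm, then the turn about the tool's z in degrees. A call has 1 to 20 rows; each row is the pose to reach, as a shift and turn from the pose commanded when the call began, along the tool's axes at that moment; what a row does not reach only later rows make up. A row lasts 1/12 s, in which the tool goes at most 41.7 mm and 7.16 degrees, less where a joint would pass 70% of its speed; a pose out of reach is approached as far as the arm can. A call with a gripper value outside its range is refused whole. OPENING is the gripper command: -1 is fully open, 1 is shut, values between are in proportion, set as the call begins (- or left out, the last holds). The fingers move at their own pace and stop on an object; FORCE is the grip in N (left out, the last holds). Time passes only in rows, so rows that repeat a pose let the fingers close. It gives the time, the measured TCP pose, the force, the opening and the grip force at its end, in the units of the state.
- ctrl.state(): the state, without advancing time (a new reading comes with each control period).
- eyes.get_image(name): name is "scene" or "top" or "wrist"; returns (picture, depth): 400x640x3 uint8, red, green, blue; 400x640 float32, mm along the optical axis (not along the pixel's ray), 0 where there is no reading.
- eyes.camera_params(name): a dict with "vertical_fov" (degrees; the focal length in pixels is half the picture's height over the tangent of half this angle, whatever the lens; pixels are square), "cx", "cy" (the principal point, pixels), "D" ([k1, k2, p1, p2, k3] as OpenCV has them; the pictures are not rectified), "world_from_camera" (4x4, takes a point from camera to world coordinates); the wrist camera has in their place "mount" (4x4, takes a point from camera to tool coordinates, whose origin is the TCP and whose axes are the flange's). Camera axes: x right, y down, z forward; pixel columns grow to the right and rows downward; lengths in mm; the calibration is good to about 2 mm. A picture is of the moment at which its call begins: read the wrist's pose just before it. camera_params takes no time and is no camera call.
- ctrl.finish_job(): hands the job in; it is judged then, once.
The state is a dict: "time_s": time; "joints": joint angles; "dq": joint speeds; "effort": joint torques, N m; "eef_pos": TCP position; "ee_rot": TCP orientation; "contact_force": force on the tool from outside, world axes, zero at the start; "ft_torque": the same for the moment, N m; "gripper_width": opening from 0.0 (shut) to 1.0 (fully open); "grip_force": force on a finger pad.
Only numpy, scipy, OpenCV 4.12 (cv2) and the standard library are available. Lean on these libraries where they do the work, as an engineer would, in place of code of your own. Each camera call takes 0.05 s, during which the arm holds its last target. There are 200 camera calls.

TASK

Switch on the grey lamp tester by pushing its orange-tipped lever all the way over to the side away from the robot, then gently press the tester's green button all the way down and let it come back up. Use only closed fingertips: nothing is to be pinched, forced or lifted. Do not press the green button before the lever is over, never press the red, yellow or blue button, leave the lever over, and leave the lampshade, lampholders, screwdriver and parts bin where they stand.

Things in the scene. Friction and masses are not known exactly. Their poses are not given: they have to be found in the camera images.
- tester: Grey box with a white top, fixed to the bench, 140 (x) by 360 (y) by 75 mm high; origin at the centre of its underside, x points from its front (robot side) to its back, z up. On its top stand four round buttons in a row along its y, 20 mm in front of its middle and 60 mm apart (centres at y = -140, -80, -20 and 40 mm; which colour is where varies), and the lever at y = 135 mm. A dark display strip and two dummy terminals up to 12 mm high lie behind the buttons.
- lever_base: Black block under the lever, 70 by 50 by 25 mm on top of the tester; origin at the centre of its underside, axes as the tester's. The lever hinges about its y axis, 22 mm above its origin.
- lever_tip (a point): Centre of the orange ball, 26 mm across, at the end of the lever; the lever is a 10 mm thick steel rod and the ball's centre is 50 mm from the hinge. The ball stands about 24 mm in front of the hinge when off and 24 mm behind it when fully on.
- lever (a joint): Lever angle in rad: 0 leaning 0.5 rad to the front of the tester (towards the robot, off), 1.0 leaning 0.5 rad to the back (on, end stop). It starts between 0 and 0.2, stays where it is left, and takes about 1.5 N at the ball to move.
- green_top (a point): Centre of the top face of the green button when up (moves down with it), about 99 mm above the bench; the button is 28 mm across, stands 12 mm above a dark collar 44 mm across, and its spring takes 1.2 N to start and 4 N to be fully down.
- green_base: Dark collar of the green button, 44 mm across, 12 mm high; origin at the centre of its underside, on the tester's top.
- green (a joint): The green (start) button. Its value is the depth pressed in m: 0 up, 0.008 fully down.
- red (a joint): The red button, of the same make as the green one; to be left alone. Its value is the depth pressed in m: 0 up, 0.008 fully down.
- yellow (a joint): The yellow button, of the same make as the green one; to be left alone. Its value is the depth pressed in m: 0 up, 0.008 fully down.
- blue (a joint): The blue button, of the same make as the green one; to be left alone. Its value is the depth pressed in m: 0 up, 0.008 fully down.
- shade: White hollow conical lampshade standing on its wide end, 170 mm across below, 80 mm above, 190 mm high; origin at the centre of its underside. Loose.
- holder_a: White ceramic lampholder, upright, 60 mm across at most, 85 mm high; origin at the centre of its underside. Loose, in front of the tester.
- holder_b: Another such lampholder, to the left of the tester.
- driver: Screwdriver with a red handle, lying on the bench, about 200 mm long; origin under its middle, x towards its tip. Loose.
- bin: Empty grey parts bin, 160 by 110 by 75 mm; origin at the centre of its underside. Loose.

How it is judged (in metres and radians):
On the way, in this order (a step that is already met when the one before it is completed fails the run):
1. the lever is pushed over to the far side (value of joint lever above 0.85 rad), for 0.2 s.
2. the green button is pressed down by the fingers with the lever over (value of joint green above 0.006 m and contact force between the fingers and green_base above 0.5 N and value of joint lever above 0.85 rad), for 0.04 s.
At the end, for the whole second after the job is handed in: The lever is past 0.85 rad, the green button has been pressed at least 6 mm down after that and is up again (within 2 mm), the red, yellow and blue buttons are up, and the loose things are within 20 mm of where they started (value of joint lever above 0.85 rad and value of joint green below 0.002 m and value of joint each of red, yellow, blue below 0.003 m and distance of each of shade, holder_a, holder_b, driver, bin from where it was at the start of the episode below 0.02 m); the robot touches nothing.
It fails at once if the green button is pressed (3 mm) before the lever is over (value of joint green above 0.003 m and value of joint lever below 0.8 rad).
It fails at once if the red, yellow or blue button is pressed (3 mm) (value of joint any of red, yellow, blue above 0.003 m).
It fails at once if the green button is pressed with more than 25 N (contact force between the fingers and green_base above 25 N).
It fails at once if the lever is pinched or forced with more than 25 N (contact force between the fingers and lever_base above 25 N).
It fails at once if a loose thing (lampshade, lampholder, screwdriver, bin) is moved more than 20 mm, lifted or tipped (distance of any of shade, holder_a, holder_b, driver, bin from where it was at the start of the episode above 0.02 m or angle between any of shade, holder_a, holder_b, bin's own z axis and vertical above 0.3 rad).
It also fails if it takes over 42 s, if anything falls off the work surface, if the arm or the gripper's body presses on something with over 40 N, if the wrist force passes 120 N, or if a joint passes its speed limit or range.

## Working session

There is one attempt and no reset: what is moved stays moved. The work goes in short steps, Python scripts to look and compute and a shell command to move; the robot and the scene stay as the last step left them, time stands still between calls to the robot, and variables do not carry over. Pictures are saved under pics/ and viewed, at most 10 in all, crops included, and the job is handed in when it is done.

```bash
mkdir -p pics; cat > h.py <<'E'
import numpy as np, cv2
from plant import ctrl, eyes
def K(p):
    f=200/np.tan(np.radians(p["vertical_fov"])/2)
    return np.array([[f,0,p["cx"]],[0,f,p["cy"]],[0,0,1.]])
def grab(n):
    im,d=eyes.get_image(n); np.savez(f"{n}.npz",im=im,d=d); return im,d
def ray(p,uv):
    x,y=cv2.undistortPoints(np.array([[uv]],float),K(p),np.array(p["D"],float))[0,0]
    T=np.array(p["world_from_camera"]); return T[:3,3],T[:3,:3]@np.array([x,y,1.])
def onplane(p,uv,z):
    o,d=ray(p,uv); return o+d*(z-o[2])/d[2]
def pt(p,uv,dep):
    o,d=ray(p,uv); return o+d*dep
E
python3 - <<'E'
from h import *
for n in("top","scene"):
    im,d=grab(n); cv2.imwrite(f"pics/{n}0.png",im[:,:,::-1])
    p=eyes.camera_params(n); print(n,p["vertical_fov"],p["D"],np.round(p["world_from_camera"],2).tolist())
s=ctrl.state();print(s["time_s"],s["eef_pos"],s["ee_rot"],s["gripper_width"])
E
```

```text
top 49.8180477629373 [-0.05384606  0.          0.          0.          0.        ] [[0.02, -0.99, 0.13, 305.32], [-1.0, -0.02, 0.0, -16.87], [-0.0, -0.13, -0.99, 1445.34], [0.0, 0.0, 0.0, 1.0]]
scene 54.16797126472348 [0.02597472 0.         0.         0.         0.        ] [[-0.43, 0.63, -0.65, 1159.15], [0.9, 0.3, -0.3, 307.14], [0.0, -0.71, -0.7, 832.89], [0.0, 0.0, 0.0, 1.0]]
0.1 [270.71216734 618.14878733 403.87178118] [ 7.27589193e-04  9.78764760e-01 -2.04985382e-01 -8.81628154e-05] 1.0024620111038913
```

View pics/top0.png

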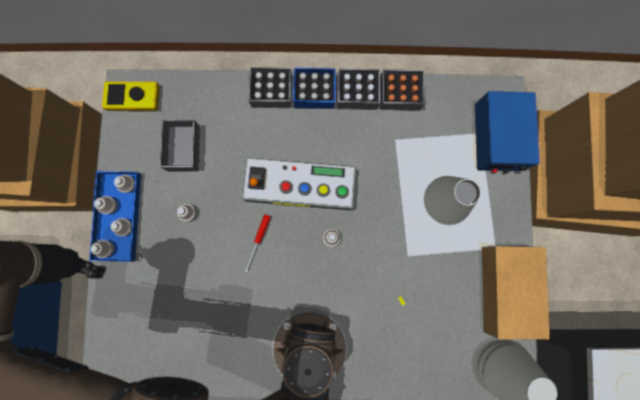

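View pics/scene0.png

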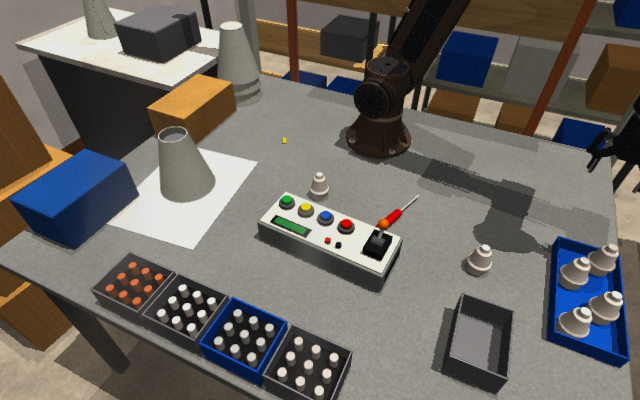

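The top view shows the tester at about (245–355, 158–208), the orange ball at about (253,182), and red, blue, yellow and green at about (286,187), (305,188), (323,189) and (342,191). In the scene view green is at about (287,201) and the ball at (383,224). Next I'll measure these from both views.

```bash
cat > m.py <<'E'
from h import *
def blob(n,im,lo,hi,box):
    x0,y0,x1,y1=box; h=cv2.cvtColor(im,cv2.COLOR_RGB2HSV)[y0:y1,x0:x1]
    m=cv2.inRange(h,lo,hi); k,l,s,c=cv2.connectedComponentsWithStats(m)
    i=1+np.argmax(s[1:,4]); return c[i]+[x0,y0],s[i]+[x0,y0,0,0,0],(l==i)
def tri(r):
    A=np.zeros((3,3));b=np.zeros(3)
    for o,d in r:
        d=d/np.linalg.norm(d);P=np.eye(3)-np.outer(d,d);A+=P;b+=P@o
    x=np.linalg.solve(A,b); return x,[np.linalg.norm(np.cross(x-o,d/np.linalg.norm(d))) for o,d in r]
C=dict(green=((45,120,60),(80,255,255)),yellow=((22,120,90),(34,255,255)),blue=((105,120,60),(125,255,255)),red=((0,160,80),(4,255,255)),ball=((5,170,80),(18,255,255)))
B=dict(top=dict(green=(333,182,352,200),yellow=(314,180,332,198),blue=(296,180,314,197),red=(277,178,296,196),ball=(244,170,266,195)),
 scene=dict(green=(275,190,299,212),yellow=(295,200,317,220),blue=(315,208,337,228),red=(335,216,358,238),ball=(374,216,393,232)))
if __name__=="__main__":
  I={n:np.load(n+".npz") for n in B}; P={n:eyes.camera_params(n) for n in B}
  for k in C:
    r=[]
    for n in B:
        c,s,m=blob(n,I[n]["im"],*C[k],B[n][k]); r.append(ray(P[n],c))
        z=145 if k=="ball" else 97
        print(k,n,np.round(c,1),s[2:], "plane",z,np.round(onplane(P[n],c,141 if k=="ball" else 98),1), "depth pt",np.round(pt(P[n],c,I[n]["d"][int(round(c[1])),int(round(c[0]))]),1))
    x,e=tri(r); print("  tri",np.round(x,1),np.round(e,1))
  # tester top outline by depth height
E
python3 m.py
python3 - <<'E'
from h import *
I=np.load("top.npz");p=eyes.camera_params("top")
h=cv2.cvtColor(I["im"],cv2.COLOR_RGB2HSV);m=cv2.inRange(h,(0,0,175),(180,40,255))[150:215,235:365]
c=max(cv2.findContours(m,0,2)[0],key=cv2.contourArea);r=cv2.minAreaRect(c);q=cv2.boxPoints(r)+[235,150]
Q=np.array([onplane(p,a,75) for a in q]);print(q,Q.round(1),Q.mean(0),np.linalg.norm(Q-np.roll(Q,1,0),axis=1))
E
```

```text
green top [341.8 190.6] [ 9  8 57] plane 97 [508.8 -93.3  98. ] depth pt [507.9 -93.  103.8]
green scene [286.4 199.4] [10  9 65] plane 97 [509.9 -92.8  98. ] depth pt [510.5 -92.4  98.8]
  tri [508.9 -93.4  96.9] [0. 0.]
yellow top [323.  189.1] [ 9  9 67] plane 97 [512.3 -33.7  98. ] depth pt [512.4 -33.7  97.6]
yellow scene [305.6 206.9] [10  9 73] plane 97 [513.1 -33.5  98. ] depth pt [514.7 -32.7  99.9]
  tri [512.4 -33.8  97.3] [0.1 0.1]
blue top [304.  187.6] [ 9  8 61] plane 97 [516.2  26.4  98. ] depth pt [515.7  26.3 101.2]
blue scene [325.6 214.9] [10  9 74] plane 97 [517.   26.6  98. ] depth pt [516.8  26.5  97.8]
  tri [516.3  26.4  97.3] [0. 0.]
red top [285.3 186. ] [ 8  9 52] plane 97 [520.1  85.8  98. ] depth pt [520.2  85.8  97.7]
red scene [346.2 223.2] [11 10 77] plane 97 [520.9  85.9  98. ] depth pt [521.   86.   98.1]
  tri [520.3  85.8  97.3] [0. 0.]
ball top [253.4 181.4] [ 8  8 54] plane 145 [525.9 181.2 141. ] depth pt [522.9 178.5 159. ]
ball scene [383.3 223.6] [11 12 94] plane 145 [521.2 179.3 141. ] depth pt [532.8 181.7 153.6]
  tri [525.2 180.4 145.4] [0.2 0.2]
[[243.32614899 196.89369965]
 [246.61685944 158.34534359]
 [353.52075958 167.47128296]
 [350.23004913 206.01963806]] [[ 486.   221.8   75. ]
 [ 612.7  216.3   75. ]
 [ 588.6 -131.8   75. ]
 [ 462.7 -122.1   75. ]] [537.4948755   46.06128149  75.        ] [344.63620016 126.88806224 348.85674703 126.29757248]
```

```bash
python3 -m handwheel '[[[9,8,0],-7],[[18,16,0],-14],[[27,24,0],-20],[[36.2,31.6,0],-20],[[36.2,31.6,0],-20],[[36.2,31.6,0],-20],[[36.2,31.6,0],-20],[[36.2,31.6,0],-20],[[36.2,31.6,0],-20],[[36.2,31.6,0],-20],[[36.2,31.6,0],-20],[[36.2,31.6,0],-20],[[36.2,31.6,0],-20],[[36.2,31.6,0],-20],[[36.2,31.6,0],-20],[[36.2,31.6,0],-20],[[36.2,31.6,0],-20],[[36.2,31.6,0],-20]]' 1 20
```

```text
time_s: 1.6
eef_pos: [475.3, 184.4, 404.7]
ee_rot: [0.0, 1.0, -0.031, -0.0]
contact_force: [0.8, 0.9, -1.4]
gripper_width: 0.007
grip_force: 0.0
```

```bash
python3 -m handwheel '[[[0,0,3.5],0],[[0,0,7],0],[[0,0,9],0],[[0,0,10.5],0],[[0,0,10.5],0],[[0,0,10.5],0]]'; python3 - <<'E'
from h import *
im,d=grab("scene");cv2.imwrite("pics/s1.png",cv2.resize(im[130:290,230:450,::-1],None,fx=3,fy=3))
E
```

```text
time_s: 2.1
eef_pos: [475.5, 184.1, 299.4]
ee_rot: [0.001, 1.0, -0.031, -0.001]
contact_force: [0.0, 1.0, 0.4]
gripper_width: 0.002
grip_force: 0.0
```

View pics/s1.png

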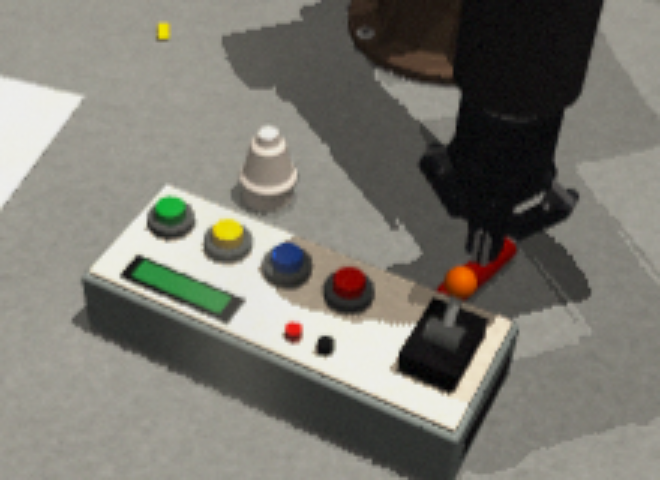

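The crop shows the closed fingertips at about (485,245), directly in front of the ball at (460,282). I'll start the push.

```bash
python3 -m handwheel '[[[1,0,0],0],[[2,0,0],0],[[2.5,0,0],0],[[3,0,0],0],[[3.5,0,0],0],[[4,0,0],0],[[4.5,0,0],0],[[5,0,0],0],[[5.5,0,0],0],[[6,0,0],0],[[6,0,0],0]]'; python3 - <<'E'
from m import *
im,d=grab("scene");c,s,m=blob("scene",im,*C["ball"],(355,200,410,260));p=eyes.camera_params("scene");print(c,s,onplane(p,c,145)); x=onplane(p,c,145)[:2]-[546.2,179.3];print(x@[.998,-.063])
E
```

```text
time_s: 3.07
eef_pos: [536.5, 179.8, 299.6]
ee_rot: [0.0, 0.999, -0.032, 0.0]
contact_force: [-0.8, 0.9, 0.7]
gripper_width: -0.001
grip_force: 0.0
[377.29213483 233.07865169] [372 228  11  11  89] [559.44800767 177.06392826 145.        ]
13.362384176537516
```

```bash
python3 -m handwheel '[[[0.2,0,0],0],[[0.4,0,0],0],[[0.6,0,0],0],[[0.8,0,0],0],[[0.8,0,0],0]]'; python3 - <<'E'
from m import *
im,d=grab("scene");c,s,m=blob("scene",im,*C["ball"],(355,200,410,260));p=eyes.camera_params("scene"); x=onplane(p,c,142)[:2]-[546.2,179.3];print(c,x@[.998,-.063])
E
python3 -m handwheel '[[[0.1,0,0],0],[[0.2,0,0],0],[[0.2,0,0],0]]'
```

```text
time_s: 3.53
eef_pos: [543.7, 179.3, 299.6]
ee_rot: [0.0, 0.999, -0.032, -0.0]
contact_force: [-0.9, -0.0, -1.5]
gripper_width: -0.002
grip_force: 0.4
[376.16304348 235.7826087 ] 19.731122211433423
time_s: 3.83
eef_pos: [545.5, 179.1, 299.6]
ee_rot: [0.0, 0.999, -0.032, -0.0]
contact_force: [-1.4, 0.5, -1.1]
gripper_width: -0.005
grip_force: 0.6
```

```bash
python3 -m handwheel '[[[0.1,0,0],0],[[0.1,0,0],0]]' | grep -E "eef|contact"; python3 -m handwheel '[[[0.1,0,0],0],[[0.1,0,0],0]]'| grep -E "eef|contact"; python3 -m handwheel '[[[0.1,0,0],0],[[0.1,0,0],0]]'| grep -E "eef|contact"
```

```text
eef_pos: [546.1, 179.1, 299.6]
contact_force: [-3.9, 1.6, 1.5]
eef_pos: [546.5, 179.0, 299.5]
contact_force: [-8.8, 2.8, 3.1]
eef_pos: [546.9, 178.9, 299.4]
contact_force: [-11.6, 3.0, 5.7]
```

```bash
python3 -m handwheel '[[[-1,0,0],0],[[-3,0,0],0],[[-4,0,0],0],[[-4,0,-3],0],[[-4,0,-6],0],[[-4,0,-7],0],[[-4,0,-7],0]]'; python3 - <<'E'
from m import *
im,d=grab("scene");c,s,m=blob("scene",im,*C["ball"],(355,200,410,260));p=eyes.camera_params("scene"); x=onplane(p,c,142)[:2]-[546.2,179.3];print(c,x@[.998,-.063])
s=ctrl.state();print(s["eef_pos"],s["contact_force"])
from scipy.spatial.transform import Rotation as R
w=s["ee_rot"];M=R.from_quat([w[1],w[2],w[3],w[0]])
print(M.inv().apply(np.array([509.3,-93.2,320])-s["eef_pos"]))
E
```

```text
time_s: 4.92
eef_pos: [509.3, 182.1, 373.6]
ee_rot: [-0.002, 0.999, -0.031, 0.003]
contact_force: [0.5, -0.9, -0.6]
gripper_width: -0.003
grip_force: 0.0
[375.71875    236.32291667] 21.750016763648393
[508.82664435 181.75628888 371.57582334] [ 0.30278114 -0.9584962  -0.55181704]
[ 17.69529425 274.52112441  50.85547395]
```

```bash
python3 -m handwheel '[[[0.5,3,0],0],[[1,7,0],0],[[1.7,11,0],0],[[1.7,15,0],0],[[1.7,19,0],0],[[1.7,23,0],0],[[1.7,26,0],0],[[1.7,27.4,0],0],[[1.7,27.4,0],0],[[1.7,27.4,0],0],[[1.7,27.4,0],0]]'; python3 - <<'E'
from m import *
s=ctrl.state();im,d=grab("wrist");cv2.imwrite("pics/w1.png",im[:,:,::-1])
from scipy.spatial.transform import Rotation as R
w=s["ee_rot"];M=R.from_quat([w[1],w[2],w[3],w[0]])
print(s["eef_pos"],M.inv().apply(np.array([509.3,-93.2,272])-s["eef_pos"]))
E
```

```text
time_s: 5.88
eef_pos: [508.0, -92.8, 369.1]
ee_rot: [0.0, 0.999, -0.032, -0.0]
contact_force: [0.6, 0.5, 0.2]
gripper_width: 0.003
grip_force: 0.0
[508.02182099 -92.81883014 369.09736047] [ 1.35931374  0.28639328 97.09658433]
```

View pics/w1.png

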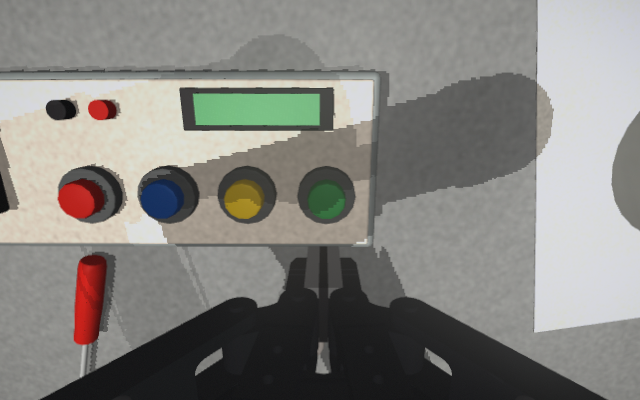

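The wrist view shows green at about (326,202), in line with the closed fingers at column 323, so I'll descend.

```bash
python3 -m handwheel '[[[0.1,0,3],0],[[0.1,0,6],0],[[0.1,0,8],0],[[0.1,0,9],0],[[0.1,0,9.2],0],[[0.1,0,9.2],0],[[0.1,0,9.2],0]]'; for i in 1 2 3; do python3 -m handwheel '[[[0,0,0.1],0],[[0,0,0.2],0],[[0,0,0.2],0]]'| grep -E "eef|contact"; done
```

```text
time_s: 6.52
eef_pos: [509.8, -92.6, 278.8]
ee_rot: [0.0, 1.0, -0.031, 0.001]
contact_force: [0.1, -0.6, 0.3]
gripper_width: 0.003
grip_force: 0.0
eef_pos: [509.2, -93.1, 276.3]
contact_force: [-0.3, -0.3, -0.5]
eef_pos: [509.0, -93.2, 273.6]
contact_force: [0.1, -0.2, -0.4]
eef_pos: [509.2, -93.1, 271.6]
contact_force: [-0.3, -0.8, 0.8]
```

Contact is starting, so I'll continue in small steps to the bottom.

```bash
python3 -m handwheel '[[[0,0,0.15],0],[[0,0,0.3],0],[[0,0,0.3],0]]'| grep -E "eef|contact"; for i in 1 2 3; do python3 -m handwheel '[[[0,0,0.1],0],[[0,0,0.15],0],[[0,0,0.15],0]]'| grep -E "eef|contact"; done
```

```text
eef_pos: [509.2, -93.1, 268.6]
contact_force: [0.2, -0.3, 1.8]
eef_pos: [509.1, -93.1, 267.2]
contact_force: [-0.1, -1.2, 1.9]
eef_pos: [509.1, -93.1, 265.7]
contact_force: [-0.4, -1.2, 4.4]
eef_pos: [509.2, -93.1, 264.5]
contact_force: [-1.1, -0.4, 5.5]
```

```bash
python3 -m handwheel '[[[0,0,0.1],0],[[0,0,0.1],0],[[0,0,0.1],0]]'| grep -E "eef|contact"; python3 -m handwheel '[[[0,0,-1],0],[[0,0,-3],0],[[0,0,-6],0],[[0,0,-9],0],[[0,0,-11],0],[[0,0,-11],0],[[0,0,-11],0]]'; python3 - <<'E'
from m import *
im,d=grab("scene");cv2.imwrite("pics/s2.png",im[:,:,::-1])
c,s,m=blob("scene",im,*C["ball"],(355,200,410,260));print(c)
E
```

```text
eef_pos: [509.1, -93.1, 264.3]
contact_force: [-4.6, 1.6, 15.2]
time_s: 9.1
eef_pos: [509.0, -93.0, 374.2]
ee_rot: [-0.0, 0.999, -0.032, 0.001]
contact_force: [0.0, 0.5, -0.8]
gripper_width: -0.002
grip_force: 0.0
[375.88 236.28]
```

View pics/s2.png

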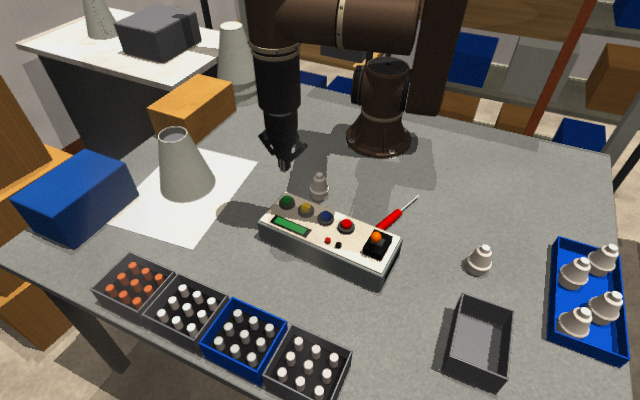

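The view shows the lever over, with the ball at (376,236), green up at about (287,201), and nothing else moved. The press reached the hard stop at 15 N, so I'll hand the job in.

```bash
python3 -c "
from plant import ctrl
print(ctrl.finish_job())"
```

```text
the job is handed in; nothing more can be done
None
```

The lever was pushed to its far stop, then the green button was pressed to its stop (about 15 N) and came back up; in the last picture nothing else had moved, and the job was handed in at about 9 s, with no verdict returned.

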